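Show the called sample tube to the inspection camera

ROBOT

A 6-joint arm with a two-finger parallel gripper is mounted at the origin on a cart in front of the work surface, level with it; the furniture and walls round the work are solid. World frame = base frame: x ahead of the robot, y to its left, z up, the work surface at z = 0. Lengths are in m, angles in rad, forces in N, time in s.
With the tool pointing down it reaches from about 0.35 to 0.775 m from the base axis. Payload 5.5 kg.
Tool frame: the origin (TCP) lies midway between the tips of the shut fingers; the grasp point (between the pads) lies 19 mm behind it; z points along the fingers, y is the line along which they close (so a half turn about z gives the same grasp; the last joint's range is limited). The gripper opens to 85 mm and grips with 20 to 120 N. Pads are 22 mm wide; open, the fingers measure 114 mm over their backs; the gripper's body (76 mm by 85 mm) begins 54 mm behind the grasp point. The pads swing forward as they close: fully open they stand 13 mm farther back than shut.
Start: joints at [1.012, 0.313, 0.046, 1.304, 0, 1.431], TCP at [0.234, 0.525, 0.231] pointing down, gripper open.
Joint ranges: [-2.76, 2.76], [-0.86, 1.69], [-1.03, 1.26], [-2.2, 2.34], [-1.47, 1.5], [-3.14, 3.14]. Speed limits (rad/s): [2.57, 2.57, 3.14, 3.14, 3.14, 3.14].

INTERFACE

Orientations are given as a unit quaternion [w, x, y, z].
In Python, from workcell import telemetry, imaging, env gives the robot as it stands. The module is installed in compiled form; this text tells all that it offers.
- The arm moves only by the tool step_arm, never from a script. Its argument "moves" is a list of rows, each a list of 3 entries, a list of its own where there are three numbers: the shift along the tool's x, y, z in mm, then the turn, a rotation vector about the tool's x, y, z in rad, then the finger opening in mm, from 0 to 85.4. A call has 1 to 8 rows; each row is the pose to reach, as a shift and turn from the pose commanded when the call began, along the tool's axes at that moment; what a row does not reach only later rows make up. A row lasts 1/12 s, in which the tool goes at most 41.7 mm and 7.16 degrees, less where a joint would pass 70% of its speed; a pose out of reach is approached as far as the arm can. A call with a gripper value outside its range is refused whole. The fingers move at their own pace and stop on an object; "grip_force" is the grip in N (left out, the last holds). Time passes only in rows, so rows that repeat a pose let the fingers close. It gives the time, the measured TCP pose, the force, the opening and the grip force at its end, in the units of the state.
- telemetry.get_state(): the state, without advancing time (a new reading comes with each control period).
- imaging.read_camera(name): name is "side" or "top" or "wrist"; returns the picture (480x640x3 uint8, red, green, blue); there is no depth.
- imaging.camera_params(name): a dict with "camera_matrix" (3x3 intrinsics, pixels), "pose" (4x4, takes a point from camera to world coordinates). Camera axes: x right, y up, looking along -z (the intrinsics and any distortion apply to the point x, -y, -z); pixel columns grow to the right and rows downward; lengths in m; the calibration is good to about 2 mm. A picture is of the moment at which its call begins: read the wrist's pose just before it. camera_params takes no time and is no camera call; for the wrist camera it gives the pose at the moment of the call.
- env.hand_in(): hands the job in; it is judged then, once.
The state is a dict: "clock": time; "joint_pos": joint angles; "qvel": joint speeds; "tau": joint torques, N m; "tcp_pos": TCP position; "orientation": TCP orientation; "wrist_force": force on the tool from outside, world axes, zero at the start; "ft_torque": the same for the moment, N m; "finger_gap": finger opening in m; "grip_force": force on a finger pad.
Only numpy, scipy, OpenCV 4.12 (cv2) and the standard library are available. Lean on these libraries where they do the work, as an engineer would, in place of code of your own. Each camera call takes 0.05 s, during which the arm holds its last target. There are 200 camera calls.

TASK

One of the three coloured-top containers beyond the right end of the rack stands on the round green-rimmed call mark: take the sample tube whose cap has that same colour out of the rack and hold it in the air before the inspection camera, its middle on the lens axis 10 cm in front of the lens, the tube parallel to the black bar on the ring round the lens, with its cap towards the end of the bar that has the green dot. Leave the other tubes and the containers where they are and do not push against the camera. Finish while holding the tube still there: the program ends with the tube in the gripper.

Things in the scene. Friction and masses are not known exactly. Their poses are not given: they have to be found in the camera images.
- purple_tube (a point): Centre (half-way up) of the purple-capped sample tube: 82 mm long, 12.6 mm across, purple cap on the top 25 mm, about 12 g. z runs along it to the cap. Upright in a well of the rack: foot 5 mm, centre 46 mm, cap top 87 mm above the worktop; 53 mm stick out of the rack. The topmost 8 mm give no grip. Lifts straight out; play about 1 mm a side.
- blue_tube (a point): Centre (half-way up) of the blue-capped sample tube: 82 mm long, 12.6 mm across, blue cap on the top 25 mm, about 12 g. z runs along it to the cap. Upright in a well of the rack: foot 5 mm, centre 46 mm, cap top 87 mm above the worktop; 53 mm stick out of the rack. The topmost 8 mm give no grip. Lifts straight out; play about 1 mm a side.
- yellow_tube (a point): Centre (half-way up) of the yellow-capped sample tube: 82 mm long, 12.6 mm across, yellow cap on the top 25 mm, about 12 g. z runs along it to the cap. Upright in a well of the rack: foot 5 mm, centre 46 mm, cap top 87 mm above the worktop; 53 mm stick out of the rack. The topmost 8 mm give no grip. Lifts straight out; play about 1 mm a side.
- red_tube (a point): Centre (half-way up) of the red-capped sample tube: 82 mm long, 12.6 mm across, red cap on the top 25 mm, about 12 g. It is never the one called. z runs along it to the cap. Upright in a well of the rack: foot 5 mm, centre 46 mm, cap top 87 mm above the worktop; 53 mm stick out of the rack. The topmost 8 mm give no grip. Lifts straight out; play about 1 mm a side.
- tube_purple: The purple-capped tube as a body; origin at its foot, z to the cap.
- tube_blue: The blue-capped tube as a body; origin at its foot, z to the cap.
- tube_yellow: The yellow-capped tube as a body; origin at its foot, z to the cap.
- purple_vial_mid (a point): Middle of the white reagent vial with a purple cap, 31 mm across; 66 mm tall, stands upright on the worktop, either on the call mark or one of the two places in line with it (75 and 150 mm from the mark). Leave it alone.
- blue_vial_mid (a point): Middle of the white reagent vial with a blue cap, 31 mm across; 60 mm tall, stands upright on the worktop, either on the call mark or one of the two places in line with it (75 and 150 mm from the mark). Leave it alone.
- yellow_cup_mid (a point): Middle of the specimen cup with a yellow lid, 60 mm across; 64 mm tall, stands upright on the worktop, either on the call mark or one of the two places in line with it (75 and 150 mm from the mark). Leave it alone.
- call_mark: Call mark: a flat round sticker on the worktop beyond the right (-y) end of the rack, white with a green rim, 80 mm across. Origin at its centre. One container stands on it; the other two stand in a row from it towards the robot, off the mark.
- sample_rack: Grey rack block, 56 mm (its x) by 190 mm (its y), 34 mm high, fixed. Origin: centre of its underside. Four wells along its y at -67.5, -22.5, 22.5, 67.5 mm; which tube is in which changes. Fingers have room on its x sides. A fixed microscope, 425 mm tall (x 0.30 to 0.54, y 0.00 to 0.20 m), stands left of the rack: keep the arm clear of it.
- camera_stand: Fixed inspection camera. Origin: underside of its foot. Grey box 60 x 110 x 110 mm on a pillar, top at z = 255 mm; black lens, 42 mm across, looks along its -x (towards the robot), axis at z = 200 mm, glass 55 mm before the origin. White ring round the lens, 100 mm across, with a black bar, green dot at its upper end, 14 to 32 degrees off upright, leaning left as the robot sees it.
- focus (a point): Focus point of the inspection camera: on the lens axis, 100 mm in front of the lens glass, 200 mm above the worktop. Here the middle of the tube belongs. The point turns with the white ring: its z is parallel to the black bar, pointing to the green-dot end (where the cap belongs); its x points along the lens axis into the lens.
Things that resemble listed ones, but are neither listed nor needed, are in the scene too. What is shaped like the part that bears yellow_cup_mid but red is not meant.

How it is judged:
On the way:
1. the called tube is out of the rack, lifted clear of it (((horizontal distance between purple_vial_mid and call_mark below 0.03 m and height (world z) of purple_tube above 0.1 m) or (horizontal distance between blue_vial_mid and call_mark below 0.03 m and height (world z) of blue_tube above 0.1 m) or (horizontal distance between yellow_cup_mid and call_mark below 0.03 m and height (world z) of yellow_tube above 0.1 m))), for 0.1 s.
At the end, for the whole second after the job is handed in: The tube whose cap colour matches the container on the call mark is held by the fingers, at rest (under 0.03 m/s), its centre within 20 mm of the focus point, its axis within 8 degrees (0.14 rad) of the black bar, cap end up at the green-dot end, and not touching the camera (((horizontal distance between purple_vial_mid and call_mark below 0.03 m and distance between purple_tube and focus below 0.02 m and angle between the z axis of purple_tube and the z axis of focus, either way round below 0.14 rad and angle between purple_tube's own z axis and vertical below 1 rad and linear speed of tube_purple below 0.03 m/s and contact force between the fingers and tube_purple above 0.5 N and contact force between tube_purple and camera_stand below 0.2 N) or (horizontal distance between blue_vial_mid and call_mark below 0.03 m and distance between blue_tube and focus below 0.02 m and angle between the z axis of blue_tube and the z axis of focus, either way round below 0.14 rad and angle between blue_tube's own z axis and vertical below 1 rad and linear speed of tube_blue below 0.03 m/s and contact force between the fingers and tube_blue above 0.5 N and contact force between tube_blue and camera_stand below 0.2 N) or (horizontal distance between yellow_cup_mid and call_mark below 0.03 m and distance between yellow_tube and focus below 0.02 m and angle between the z axis of yellow_tube and the z axis of focus, either way round below 0.14 rad and angle between yellow_tube's own z axis and vertical below 1 rad and linear speed of tube_yellow below 0.03 m/s and contact force between the fingers and tube_yellow above 0.5 N and contact force between tube_yellow and camera_stand below 0.2 N))); the arm keeps its last pose, push and grip.
It fails at once if a tube that was not called is moved from its well (over 25 mm) (distance of red_tube from where it was at the start of the episode above 0.025 m or (distance of purple_tube from where it was at the start of the episode above 0.025 m and not (horizontal distance between purple_vial_mid and call_mark below 0.03 m)) or (distance of blue_tube from where it was at the start of the episode above 0.025 m and not (horizontal distance between blue_vial_mid and call_mark below 0.03 m)) or (distance of yellow_tube from where it was at the start of the episode above 0.025 m and not (horizontal distance between yellow_cup_mid and call_mark below 0.03 m))).
It fails at once if a container at the call mark is moved (over 15 mm) (distance of any of purple_vial_mid, blue_vial_mid, yellow_cup_mid from where it was at the start of the episode above 0.015 m).
It fails at once if the robot pushes against the camera (over 2 N) (contact force between any of the arm, the fingers and camera_stand above 2 N).
It also fails if it takes over 38 s, if anything falls off the work surface, if the arm or the gripper's body presses on something with over 40 N, if the wrist force passes 120 N, or if a joint passes its speed limit or range.

## Working session

There is one attempt and no reset: what is moved stays moved. The work goes in short steps, Python scripts to look and compute and a tool call to move; the robot and the scene stay as the last step left them, time stands still between calls to the robot, and variables do not carry over. Pictures are saved under pics/ and viewed, at most 10 in all, crops included, and the job is handed in when it is done.

Besides the shell and the picture viewer there is one more tool, called after "Call:" by a JSON object that holds its "api" and its "payload". step_arm: Moves the arm, as the interface text tells. Its arguments: {"type":"object","properties":{"moves":{"type":"array"},"grip_force":{"type":"number"}},"required":["moves"]}

```bash
mkdir -p pics; python3 - <<'E'
from workcell import telemetry, imaging
import cv2, numpy as np
for n in ["side","top","wrist"]:
    p=imaging.camera_params(n); im=imaging.read_camera(n)
    cv2.imwrite(f"pics/{n}0.png",im[:,:,::-1]); print(n,p["camera_matrix"].round(1).tolist(),p["pose"].round(3).tolist(),[k for k in p])
s=telemetry.get_state();print(s["clock"],s["tcp_pos"],s["orientation"],s["finger_gap"])
E
```

```text
side [[547.8, 0.0, 317.2], [0.0, 547.8, 241.3], [0.0, 0.0, 1.0]] [[0.936, 0.2, -0.29, 0.191], [-0.351, 0.577, -0.737, -1.14], [0.02, 0.792, 0.611, 0.784], [0.0, 0.0, 0.0, 1.0]] ['camera_matrix', 'pose']
top [[444.8, 0.0, 317.0], [0.0, 444.8, 238.5], [0.0, 0.0, 1.0]] [[-0.004, 0.988, -0.152, 0.366], [-0.999, 0.002, 0.04, -0.335], [0.04, 0.152, 0.988, 0.972], [0.0, 0.0, 0.0, 1.0]] ['camera_matrix', 'pose']
wrist [[371.4, 0.0, 321.2], [0.0, 371.4, 234.4], [0.0, 0.0, 1.0]] [[0.406, -0.879, -0.249, 0.172], [0.914, 0.39, 0.112, 0.554], [-0.001, -0.273, 0.962, 0.373], [0.0, 0.0, 0.0, 1.0]] ['camera_matrix', 'pose']
0.15 [0.23362409 0.52498986 0.23060465] [-2.43661732e-04  2.07880225e-01  9.78154036e-01 -6.58978863e-04] 0.08550040135270945
```

View pics/top0.png

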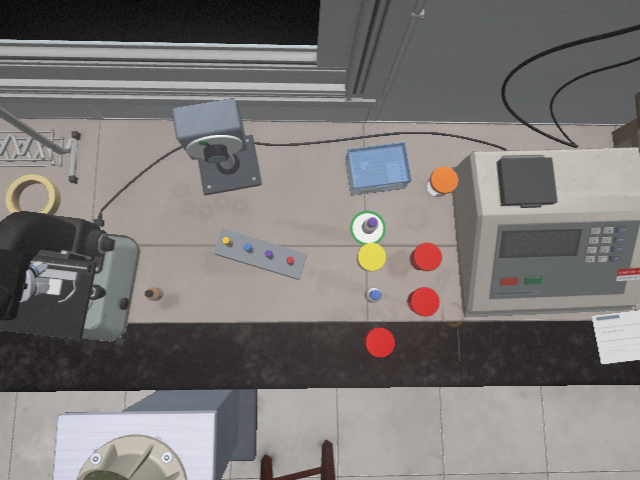

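View pics/side0.png

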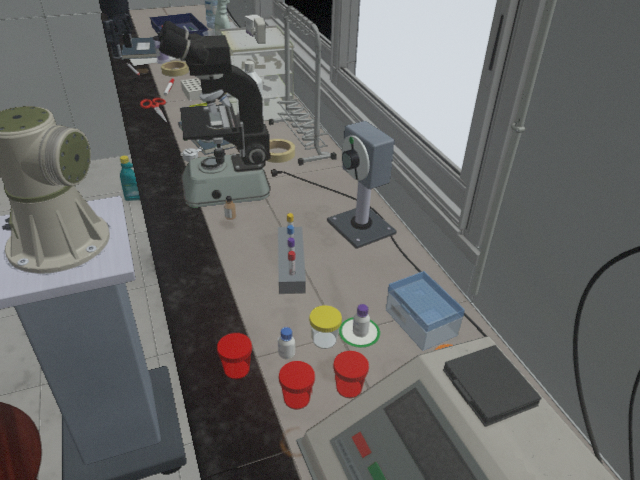

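The candidates on the call mark are the purple vial at top (371,225) / side (362,320), the yellow cup at top (372,257) and the blue vial at top (375,295). Only the purple vial stands on the green-rimmed disc. That makes the target the purple-capped tube, at top (268,254) / side (291,242). Next I'll measure it and confirm in an enlarged crop.

```bash
cat > h.py <<'E'
import numpy as np, cv2
from workcell import telemetry, imaging
def ray(p,uv):
    K,T=p["camera_matrix"],p["pose"]
    d=np.array([(uv[0]-K[0,2])/K[0,0],-(uv[1]-K[1,2])/K[1,1],-1]); d=T[:3,:3]@d
    return T[:3,3],d/np.linalg.norm(d)
def onz(p,uv,z):
    o,d=ray(p,uv); return o+d*(z-o[2])/d[2]
def tri(rays):
    A=np.zeros((3,3));b=np.zeros(3)
    for o,d in rays:
        M=np.eye(3)-np.outer(d,d);A+=M;b+=M@o
    x=np.linalg.solve(A,b); return x,[np.linalg.norm((np.eye(3)-np.outer(d,d))@(x-o)) for o,d in rays]
HUE={"yellow":(24,34),"blue":(105,118),"purple":(124,140),"red":(0,4)}
def blobs(im,c,box,smin=100,vmin=60):
    x0,y0,x1,y1=box; h=cv2.cvtColor(im[y0:y1,x0:x1],cv2.COLOR_RGB2HSV)
    m=cv2.inRange(h,(HUE[c][0],smin,vmin),(HUE[c][1],255,255))
    n,l,s,ce=cv2.connectedComponentsWithStats(m)
    return [(ce[i]+[x0,y0],int(s[i,4])) for i in range(1,n) if s[i,4]>8]
E
python3 - <<'E'
from h import *
t=cv2.imread("pics/top0.png")[:,:,::-1];s=cv2.imread("pics/side0.png")[:,:,::-1]
pt,ps=imaging.camera_params("top"),imaging.camera_params("side")
for c in HUE:
    a=blobs(t,c,(210,225,310,282)); b=blobs(s,c,(275,205,310,270))
    a=max(a,key=lambda q:q[1],default=None); b=max(b,key=lambda q:q[1],default=None); print(c,a,b)
    if a and b:
        x,e=tri([ray(pt,a[0]),ray(ps,b[0])]); print("  tri",x.round(4),np.round(e,4)," z80:",onz(pt,a[0],.08).round(4))
h=cv2.cvtColor(np.ascontiguousarray(t),cv2.COLOR_RGB2HSV);g=cv2.inRange(h,(50,120,60),(80,255,255));ys,xs=np.where(g[200:250,340:395]);c=((xs.min()+xs.max())/2+340,(ys.min()+ys.max())/2+200)
print("mark",c,onz(pt,c,0).round(3))
for c,z in(("purple",.066),("yellow",.064),("blue",.06)):
    b=max(blobs(t,c,(345,205,400,310)),key=lambda q:q[1]);print(c,b,onz(pt,b[0],z).round(3))
A=cv2.resize(t[85:285,165:315],None,fx=2.9,fy=2.9,interpolation=2);B=cv2.resize(s[110:355,270:400],(300,580),interpolation=2)
cv2.imwrite("pics/crop1.png",np.hstack([A,B])[:,:,::-1] if A.shape[0]==B.shape[0] else A[:,:,::-1])
E
```

```text
yellow (array([224.95833333, 239.83333333]), 24) (array([289.79411765, 216.58823529]), 34)
  tri [ 0.4992 -0.1853  0.0802] [0.0008 0.0008]  z80: [ 0.5001 -0.1855  0.08  ]
blue (array([246.92105263, 246.63157895]), 38) (array([290.15384615, 228.76923077]), 39)
  tri [ 0.4854 -0.2296  0.0806] [0.0008 0.0008]  z80: [ 0.4863 -0.2297  0.08  ]
purple (array([268.37931034, 253.06896552]), 29) (array([291.31034483, 240.82758621]), 29)
  tri [ 0.4729 -0.273   0.0823] [0.0001 0.0001]  z80: [ 0.4733 -0.2729  0.08  ]
red (array([289.        , 261.08333333]), 12) (array([291.03571429, 253.75      ]), 28)
  tri [ 0.4575 -0.3147  0.0832] [0.0008 0.0008]  z80: [ 0.4571 -0.3144  0.08  ]
mark (np.float64(367.5), np.float64(227.5)) [ 0.54  -0.487  0.   ]
purple (array([372.5, 221.5]), 52) [ 0.541 -0.488  0.066]
yellow (array([371.464 , 256.4176]), 625) [ 0.468 -0.484  0.064]
blue (array([375.01470588, 294.14705882]), 68) [ 0.391 -0.49   0.06 ]
```

View pics/crop1.png

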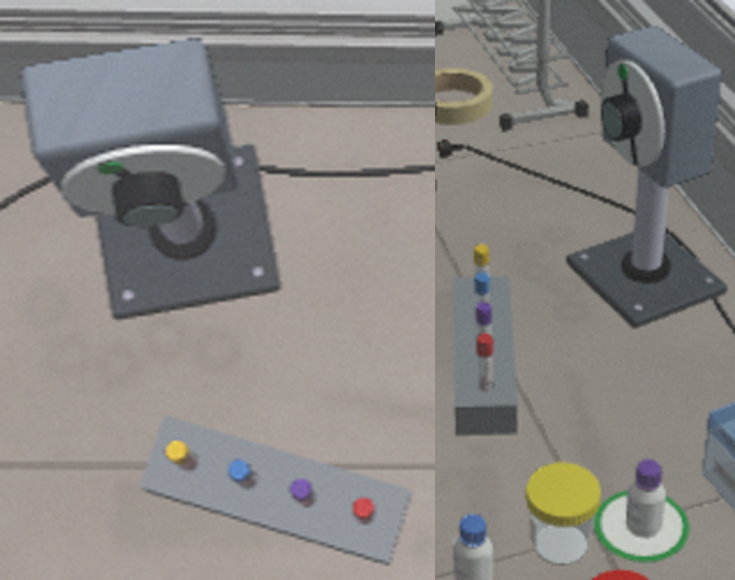

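The crops show the camera with its green dot at the upper left of the ring. Only the purple vial is on the mark, 1 mm from its centre. The purple cap is third in the rack at (0.473, -0.273, 0.082), and cap spacing is about 45 mm as it should be. I'll raise the arm above the microscope first.

Call:
{"api": "step_arm", "payload": {"moves": [[[0,0,-280],[0,0,0],85],[[0,0,-280],[0,0,0],85],[[0,0,-280],[0,0,0],85],[[0,0,-280],[0,0,0],85],[[0,0,-280],[0,0,0],85],[[0,0,-280],[0,0,0],85],[[0,0,-280],[0,0,0],85],[[0,0,-280],[0,0,0],85]]}}

```text
clock: 0.82
tcp_pos: [0.2338, 0.5251, 0.5156]
orientation: [0.001, 0.208, 0.978, 0.003]
wrist_force: [1.1, 0.9, 1.0]
finger_gap: 0.085
grip_force: 0.0
```

```bash
cat > m.py <<'E'
from h import *
from scipy.spatial.transform import Rotation as R
def cur():
    s=telemetry.get_state(); q=s["orientation"]; return s,np.array(s["tcp_pos"]),R.from_quat(q,scalar_first=True)
def delta(p1,R1):
    s,p,Rc=cur(); print("t",s["clock"],"tcp",p.round(4),"j",np.round(s["joint_pos"],3),"F",np.round(s["wrist_force"],1),"gap",s["finger_gap"])
    print("shift mm",(Rc.inv().apply(np.array(p1)-p)*1000).round(1),"rotvec",(Rc.inv()*R1).as_rotvec().round(4))
def down(ydir_deg): # tool z down, tool y at given azimuth
    a=np.radians(ydir_deg); y=np.array([np.cos(a),np.sin(a),0]); z=np.array([0,0,-1.]); return R.from_matrix(np.c_[np.cross(y,z),y,z])
E
python3 - <<'E'
from m import *
delta([.473,-.273,.51],down(-17.9))
pt=imaging.camera_params("top")
for u in [(205.7,194.7),(261.6,185),(252.2,135.7),(228.1,163.6)]: print(onz(pt,u,.008).round(3))
E
```

```text
t 0.8167 tcp [0.2338 0.5251 0.5156] j [ 1.012  0.512  1.093  2.144 -0.     1.431] F [1.1 0.9 1. ] gap 0.08497740787722165
shift mm [-543.1 -631.9    1.6] rotvec [ 0.0066 -0.0044  1.4643]
[ 0.611 -0.129  0.008]
[ 0.634 -0.251  0.008]
[ 0.749 -0.228  0.008]
[ 0.683 -0.176  0.008]
```

```bash
python3 - <<'E'
from m import *
delta([.50,.25,.515],down(27))
E
```

```text
t 0.8167 tcp [0.2338 0.5251 0.5156] j [ 1.012  0.512  1.093  2.144 -0.     1.431] F [1.1 0.9 1. ] gap 0.08497740787722165
shift mm [-355.1 -143.1   -0. ] rotvec [ 0.0073 -0.0015  0.6807]
```

Call:
{"api": "step_arm", "payload": {"moves": [[[-44,-18,0],[0,0,0.085],85],[[-89,-36,0],[0,0,0.17],85],[[-133,-54,0],[0,0,0.255],85],[[-178,-72,0],[0,0,0.34],85],[[-222,-89,0],[0,0,0.425],85],[[-266,-107,0],[0,0,0.51],85],[[-311,-125,0],[0,0,0.595],85],[[-355,-143,0],[0,0,0.68],85]]}}

```text
clock: 1.48
tcp_pos: [0.4666, 0.2842, 0.5113]
orientation: [-0.0, 0.524, 0.852, 0.0]
wrist_force: [-0.3, 1.4, -0.0]
finger_gap: 0.0852
grip_force: 0.0
```

```bash
python3 - <<'E'
from m import *
delta([.473,-.273,.515],down(-17.9))
E
```

```text
t 1.4833 tcp [0.4666 0.2842 0.5113] j [0.4   0.409 0.903 2.065 0.    1.503] F [-0.3  1.4 -0. ] gap 0.08515490410640138
shift mm [-500.1 -245.6   -3.7] rotvec [-1.000e-04 -1.000e-04  7.804e-01]
```

Call:
{"api": "step_arm", "payload": {"moves": [[[-36,-17,0],[0,0,0.055],85],[[-72,-35,0],[0,0,0.11],85],[[-108,-53,0],[0,0,0.165],85],[[-144,-70,0],[0,0,0.22],85],[[-180,-88,0],[0,0,0.28],85],[[-216,-106,0],[0,0,0.335],85],[[-252,-124,0],[0,0,0.39],85],[[-288,-141,0],[0,0,0.445],85]]}}

```text
clock: 2.15
tcp_pos: [0.4704, -0.0366, 0.5114]
orientation: [0.0, 0.698, 0.716, 0.0]
wrist_force: [1.6, -0.5, -0.5]
finger_gap: 0.0848
grip_force: 0.0
```

```bash
python3 - <<'E'
from m import *
delta([.473,-.273,.40],down(-17.9))
E
```

```text
t 2.15 tcp [ 0.4704 -0.0366  0.5114] j [-0.248  0.215  0.619  1.975  0.     1.298] F [ 1.6 -0.5 -0.5] gap 0.08482003218117759
shift mm [-236.4   -3.2  111.4] rotvec [ 1.000e-04 -1.000e-04  3.367e-01]
```

Call:
{"api": "step_arm", "payload": {"moves": [[[-40,0,0],[0,0,0.06],85],[[-80,0,0],[0,0,0.12],85],[[-120,-1,20],[0,0,0.18],85],[[-160,-2,50],[0,0,0.24],85],[[-200,-3,80],[0,0,0.3],85],[[-236,-3,111],[0,0,0.337],85],[[-236,-3,111],[0,0,0.337],85],[[-236,-3,111],[0,0,0.337],85]]}}

```text
clock: 2.82
tcp_pos: [0.4732, -0.2739, 0.3947]
orientation: [-0.004, 0.809, 0.588, -0.001]
wrist_force: [0.6, -0.0, -0.4]
finger_gap: 0.085
grip_force: 0.0
```

```bash
python3 - <<'E'
from m import *
delta([.473,-.273,.15],down(-17.9))
im=imaging.read_camera("wrist"); cv2.imwrite("pics/w1.png",im[:,:,::-1])
p=imaging.camera_params("wrist")
for c in HUE:
    for b in blobs(im,c,(0,0,640,480)): 
        if b[1]>60: print(c,b,onz(p,b[0],.085).round(4))
E
```

```text
t 2.8167 tcp [ 0.4732 -0.2739  0.3947] j [-6.710e-01  2.820e-01  4.020e-01  1.699e+00 -1.000e-03  1.214e+00] F [ 0.6 -0.  -0.4] gap 0.08504676056750408
shift mm [  0.3   1.4 244.7] rotvec [-0.0077 -0.0019 -0.0021]
yellow (array([321.44247788, 110.20353982]), 113) [ 0.5012 -0.1846  0.085 ]
yellow (array([365.41283019, 325.44679245]), 1325) [ 0.4725 -0.4685  0.085 ]
blue (array([529.24802528, 312.69984202]), 633) [ 0.6879 -0.5173  0.085 ]
blue (array([315.44973545, 341.5026455 ]), 189) [ 0.3999 -0.4713  0.085 ]
purple (array([322.51260504, 187.21008403]), 119) [ 0.4748 -0.2705  0.085 ]
purple (array([415.30569948, 313.33678756]), 193) [ 0.5417 -0.4715  0.085 ]
red (array([127.51651652, 226.63363363]), 333) [ 0.2241 -0.2424  0.085 ]
red (array([ 94.76070529, 242.31738035]), 397) [ 0.1748 -0.2483  0.085 ]
red (array([ 48.00427217, 294.63717828]), 9597) [ 0.0811 -0.295   0.085 ]
red (array([257.3385448 , 359.01924233]), 1663) [ 0.3134 -0.4728  0.085 ]
red (array([386.01200801, 383.38825884]), 1499) [ 0.475  -0.5664  0.085 ]
red (array([326.7776873 , 390.01628664]), 1228) [ 0.3908 -0.5513  0.085 ]
```

View pics/w1.png

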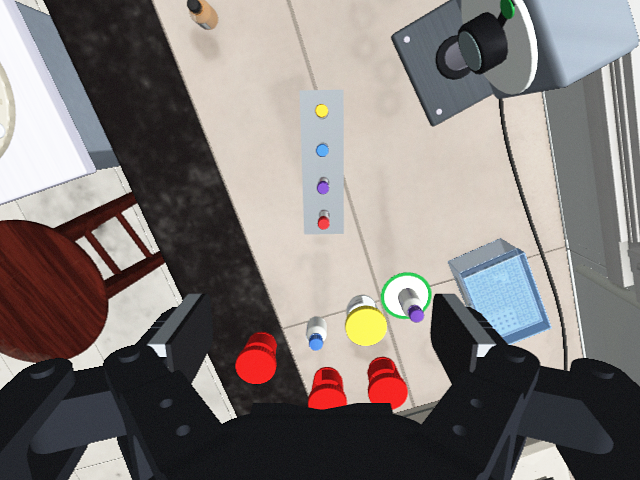

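The wrist view shows the rack (columns 301–343) straight under the hand. The purple tube is at (322,187), between blue (322,150) and red (323,220), and the camera ring is at upper right with its dot at (507,8). The wrist fix of (0.475, -0.271) agrees with the first to 3 mm, so I'll descend.

Call:
{"api": "step_arm", "payload": {"moves": [[[1,1,41],[-0.0077,-0.0019,-0.002],85],[[1.6,2,82],[-0.0077,-0.0019,-0.002],85],[[1.6,2,123],[-0.0077,-0.0019,-0.002],85],[[1.6,2,164],[-0.0077,-0.0019,-0.002],85],[[1.6,2,205],[-0.0077,-0.0019,-0.002],85],[[1.6,2,245],[-0.0077,-0.0019,-0.002],85],[[1.6,2,245],[-0.0077,-0.0019,-0.002],85],[[1.6,2,245],[-0.0077,-0.0019,-0.002],85]]}}

```text
clock: 3.53
tcp_pos: [0.4761, -0.268, 0.1551]
orientation: [0.002, 0.807, 0.591, 0.001]
wrist_force: [0.4, 0.3, 1.9]
finger_gap: 0.0848
grip_force: 0.0
```

```bash
python3 - <<'E'
from m import *
delta([.474,-.272,.046],down(-17.9))
p=imaging.camera_params("wrist");im=imaging.read_camera("wrist"); cv2.imwrite("pics/w2.png",im[:,:,::-1])
for c in ["purple","blue","red"]:
    for b in blobs(im,c,(150,0,500,400)): 
        if b[1]>60: print(c,b,onz(p,b[0],.08).round(4))
E
```

```text
t 3.5333 tcp [ 0.4761 -0.268   0.1551] j [-6.600e-01  2.890e-01 -1.770e-01  1.101e+00  1.000e-03  1.217e+00] F [0.4 0.3 1.9] gap 0.08483151262481929
shift mm [ -4.4  -1.3 109.1] rotvec [0.0042 0.0003 0.0057]
purple (array([317.64991023, 254.42549372]), 557) [ 0.4738 -0.2723  0.08  ]
blue (array([316.68085106, 181.9858156 ]), 564) [ 0.4868 -0.2295  0.08  ]
```

View pics/w2.png

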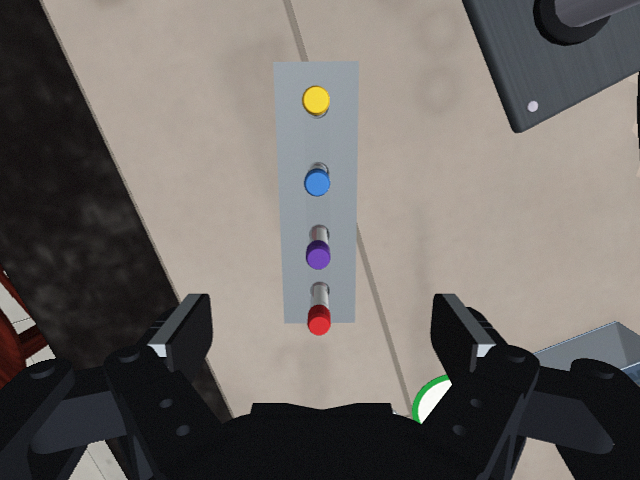

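The purple cap is at (318,254), between blue (317,182) and red (319,320), and the fix is unchanged at (0.474, -0.272). I'll recentre partway down.

Call:
{"api": "step_arm", "payload": {"moves": [[[-4,-1,20],[0.004,0,0.006],85],[[-4,-1,40],[0.004,0,0.006],85],[[-4,-1,45],[0.004,0,0.006],85],[[-4,-1,45],[0.004,0,0.006],85],[[-4,-1,45],[0.004,0,0.006],85]]}}

```text
clock: 4.0
tcp_pos: [0.4766, -0.2744, 0.1129]
orientation: [0.004, 0.809, 0.588, 0.001]
wrist_force: [0.2, -0.2, -0.0]
finger_gap: 0.0852
grip_force: 0.0
```

```bash
python3 - <<'E'
from m import *
delta([.474,-.272,.046],down(-17.9))
E
```

```text
t 4.0 tcp [ 0.4766 -0.2744  0.1129] j [-0.668  0.323 -0.239  1.001 -0.     1.216] F [ 0.2 -0.2 -0. ] gap 0.08516315870799918
shift mm [ 1.7 -3.6 66.9] rotvec [ 0.0072  0.003  -0.0013]
```

Call:
{"api": "step_arm", "payload": {"moves": [[[1,-2,35],[0.004,0,0],85],[[1,-2,60],[0.004,0,0],85],[[1,-2,67],[0.004,0,0],85],[[1,-2,67],[0.004,0,0],50],[[1,-2,67],[0.004,0,0],30],[[1,-2,67],[0.004,0,0],25],[[1,-2,67],[0.004,0,0],25]], "grip_force": 25}}

```text
clock: 4.58
tcp_pos: [0.475, -0.2731, 0.0453]
orientation: [0.002, 0.809, 0.588, -0.0]
wrist_force: [-0.2, 0.1, 0.3]
finger_gap: 0.0383
grip_force: 0.0
```

```bash
python3 - <<'E'
from m import *
delta([.474,-.272,.046],down(-17.9))
im=imaging.read_camera("wrist"); cv2.imwrite("pics/w3.png",im[:,:,::-1]); 
E
```

```text
t 4.5833 tcp [ 0.475  -0.2731  0.0453] j [-0.667  0.386 -0.331  0.849 -0.002  1.217] F [-0.2  0.1  0.3] gap 0.03830482113009893
shift mm [ 0.8 -1.3 -0.7] rotvec [ 0.003   0.003  -0.0016]
```

View pics/w3.png

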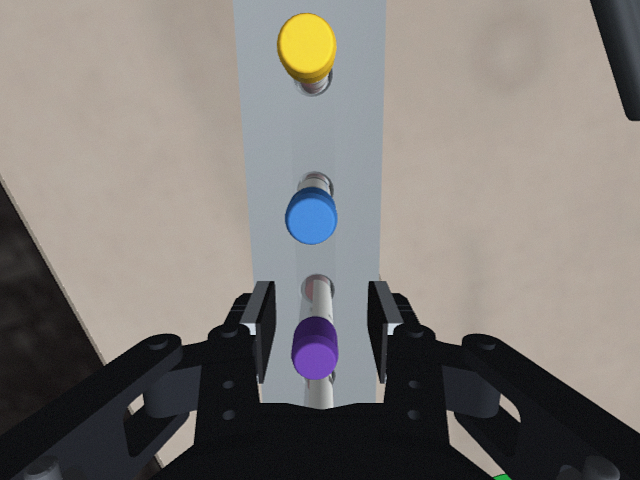

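The purple tube (315–320, 345) lies centred between the pads at columns 272 and 370, with the neighbours clear. Closing now.

Call:
{"api": "step_arm", "payload": {"moves": [[[0,0,0],[0,0,0],5],[[0,0,0],[0,0,0],5],[[0,0,0],[0,0,0],5],[[0,0,0],[0,0,0],5],[[0,0,0],[0,0,0],5],[[0,0,0],[0,0,0],5]], "grip_force": 30}}

```text
clock: 5.13
tcp_pos: [0.474, -0.2725, 0.0442]
orientation: [0.001, 0.809, 0.588, -0.001]
wrist_force: [-1.8, 0.6, 6.0]
finger_gap: 0.0114
grip_force: 29.2
```

Call:
{"api": "step_arm", "payload": {"moves": [[[0,0,-15],[0,0,0],5],[[0,0,-40],[0,0,0],5],[[0,0,-80],[0,0,0],5],[[0,0,-120],[0,0,0],5],[[0,0,-160],[0,0,0],5],[[0,0,-200],[0,0,0],5],[[0,0,-200],[0,0,0],5],[[0,0,-200],[0,0,0],5]]}}

```text
clock: 5.8
tcp_pos: [0.4752, -0.2729, 0.2464]
orientation: [0.004, 0.809, 0.588, 0.0]
wrist_force: [0.0, 0.1, -0.7]
finger_gap: 0.0116
grip_force: 29.7
```

```bash
python3 - <<'E'
from m import *
s,p,_=cur(); print(p,s["finger_gap"],s["grip_force"])
ps,pt=imaging.camera_params("side"),imaging.camera_params("top")
t=imaging.read_camera("top");sd=imaging.read_camera("side");w=imaging.read_camera("wrist")
cv2.imwrite("pics/t4.png",t[:,:,::-1]);cv2.imwrite("pics/s4.png",sd[:,:,::-1]);cv2.imwrite("pics/w4.png",w[:,:,::-1])
t0=cv2.imread("pics/top0.png")[85:205,165:270];s0=cv2.imread("pics/side0.png")[115:250,325:400]
def up(a,w,h): return cv2.resize(a,(w,h),interpolation=cv2.INTER_CUBIC)
row=np.hstack([up(t0[0:60,:],0 or 500,290),up(s0[0:80],280,290)]); r2=np.hstack([up(w[:,:,::-1],390,290),up(sd[:,:,::-1],390,290)])
cv2.imwrite("pics/c4.png",np.vstack([row,r2]))
E
```

```text
[ 0.47524765 -0.27286411  0.24635142] 0.011586194846916571 29.654525220394135
```

View pics/c4.png

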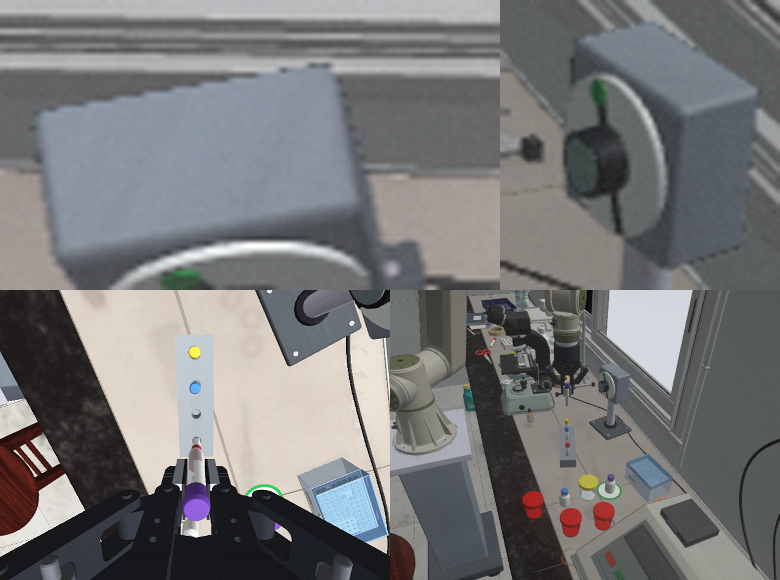

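The crops show the tube held upright in the gripper and its well empty. In the side view the ring has the dot at (597,90) and the bar's lower end at (617,230). Now I'll measure the ring.

```bash
cat > ring.py <<'E'
from m import *
HUE["green"]=(50,85)
th=np.radians(11); X=np.array([np.cos(th),np.sin(th),0]);Y=np.array([-np.sin(th),np.cos(th),0]);Z=np.array([0,0,1.])
O=np.array([.682,-.178,0])
E
python3 - <<'E'
from ring import *
ps,pt=imaging.camera_params("side"),imaging.camera_params("top")
t=cv2.imread("pics/top0.png")[:,:,::-1];s=cv2.imread("pics/side0.png")[:,:,::-1]
gt=max(blobs(t,"green",(190,130,225,155),80,30),key=lambda b:b[1]);gs=max(blobs(s,"green",(335,125,370,150),80,30),key=lambda b:b[1]);print(gt,gs)
def loc(P): d=P-O; return np.array([d@X,d@Y,d[2]-.2]).round(4)
x,e=tri([ray(pt,gt[0]),ray(ps,gs[0])]);print("dot",x.round(4),np.round(e,4),"local",loc(x))
for d in(.030,.033,.036):
  for p,uv,n in((pt,gt[0],"top dot"),(ps,gs[0],"side dot"),(ps,(325+(617-500)*75/280.,115+230*80/290.),"side barend")):
    o,r=ray(p,uv); P=o+r*(((O-d*X-o)@X)/(r@X)); l=loc(P); print(d,n,l,"deg",np.degrees(np.arctan2(l[1],l[2])).round(1))
# ring outline in side view
h=cv2.cvtColor(np.ascontiguousarray(s[115:215,330:400]),cv2.COLOR_RGB2HSV)
# box vertical/top edges from top view: corners on z=.255
for u in [(165+24/2.9,85+68/2.9),(165+202/2.9,85+40/2.9),(165+228/2.9,85+125/2.9),(165+47/2.9,85+155/2.9)]: print("boxtop",loc(onz(pt,u,.255)))
E
```

```text
(array([203.125 , 141.9375]), 16) (array([351.1, 140. ]), 20)
dot [ 0.6448 -0.1702  0.2383] [0.0007 0.0007] local [-0.0351  0.0148  0.0383]
0.03 top dot [-0.03    0.016   0.0279] deg 29.8
0.03 side dot [-0.03    0.0229  0.0332] deg 34.6
0.03 side barend [-0.03   -0.0061 -0.0485] deg -172.8
0.033 top dot [-0.033   0.015   0.0351] deg 23.1
0.033 side dot [-0.033   0.0188  0.0358] deg 27.7
0.033 side barend [-0.033  -0.0101 -0.0455] deg -167.5
0.036 top dot [-0.036   0.0139  0.0423] deg 18.2
0.036 side dot [-0.036   0.0147  0.0384] deg 20.9
0.036 side barend [-0.036  -0.014  -0.0426] deg -161.8
boxtop [0.0261 0.0518 0.055 ]
boxtop [ 0.0251 -0.0523  0.055 ]
boxtop [-0.0293 -0.0583  0.055 ]
boxtop [-0.0288  0.0468  0.055 ]
```

```bash
cat >> ring.py <<'E'
O=np.array([.681,-.179,0]); F=O-.155*X+.2*Z
def goal(deg):
    b=np.sin(np.radians(deg))*Y+np.cos(np.radians(deg))*Z
    s,p,Rc=cur(); z=Rc.apply([0,0,1]); ax=np.cross(z,-b); n=np.linalg.norm(ax); a=np.arctan2(n,z@-b)
    return F-.0015*b, R.from_rotvec(ax/n*a)*Rc
E
python3 - <<'E'
from ring import *
print(F); delta(*goal(21))
E
```

```text
[ 0.52884779 -0.20857539  0.2       ]
t 5.95 tcp [ 0.4731 -0.2713  0.2418] j [-0.667  0.255 -0.008  1.311 -0.002  1.218] F [-0.5  0.1  0.5] gap 0.011544345443112674
shift mm [76.4 34.  43. ] rotvec [-0.1801 -0.3197 -0.    ]
```

Call:
{"api": "step_arm", "payload": {"moves": [[[10,4,0],[-0.022,-0.04,0],5],[[20,8,0],[-0.045,-0.08,0],5],[[30,13,5],[-0.068,-0.12,0],5],[[40,17,10],[-0.09,-0.16,0],5],[[50,21,15],[-0.113,-0.2,0],5],[[60,26,20],[-0.135,-0.24,0],5],[[60,26,20],[-0.135,-0.24,0],5],[[60,26,20],[-0.135,-0.24,0],5]]}}

```text
clock: 6.62
tcp_pos: [0.5159, -0.2213, 0.2209]
orientation: [0.123, 0.801, 0.583, -0.059]
wrist_force: [0.4, 0.4, -0.2]
finger_gap: 0.0116
grip_force: 29.7
```

```bash
python3 - <<'E'
from ring import *
delta(*goal(21))
E
```

```text
t 6.6167 tcp [ 0.5159 -0.2213  0.2209] j [-0.429  0.174 -0.193  1.043 -0.223  1.435] F [ 0.4  0.4 -0.2] gap 0.011586953920939528
shift mm [20.6  6.  18.9] rotvec [-0.0466 -0.0803 -0.    ]
```

Call:
{"api": "step_arm", "payload": {"moves": [[[7,2,6],[-0.015,-0.027,0],5],[[14,4,12],[-0.03,-0.054,0],5],[[20.5,6,19],[-0.046,-0.08,0],5],[[20.5,6,19],[-0.046,-0.08,0],5],[[20.5,6,19],[-0.046,-0.08,0],5],[[20.5,6,19],[-0.046,-0.08,0],5]]}}

```text
clock: 7.12
tcp_pos: [0.53, -0.2116, 0.201]
orientation: [0.166, 0.795, 0.578, -0.077]
wrist_force: [-0.3, -0.0, -0.1]
finger_gap: 0.0115
grip_force: 29.7
```

```bash
python3 - <<'E'
from ring import *
delta(*goal(21))
t=imaging.read_camera("top");s=imaging.read_camera("side");w=imaging.read_camera("wrist")
for n,i in(("t5",t),("s5",s),("w5",w)): cv2.imwrite(f"pics/{n}.png",i[:,:,::-1])
ps,pt=imaging.camera_params("side"),imaging.camera_params("top")
def prj(p,P):
    q=np.linalg.inv(p["pose"])@np.r_[P,1]; K=p["camera_matrix"]; return (K[0,0]*q[0]/-q[2]+K[0,2], K[1,1]*-q[1]/-q[2]+K[1,2])
print("focus side",prj(ps,F),"top",prj(pt,F))
a=cv2.resize(s[95:215,270:400,::-1],(520,480),interpolation=2); b=cv2.resize(w[:,:,::-1],(270,202))
b=np.vstack([b,cv2.resize(t[85:210,165:300,::-1],(270,278))]); cv2.imwrite("pics/c5.png",np.hstack([a,b]))
for n,p,i in(("side",ps,s),("top",pt,t)):
    print(n,[(x[0].round(1),x[1]) for x in blobs(i,"purple",(150,80,345,220),80,40)])
E
```

```text
t 7.1167 tcp [ 0.53   -0.2116  0.201 ] j [-0.359  0.178 -0.264  0.928 -0.311  1.495] F [-0.3 -0.  -0.1] gap 0.011520026937429916
shift mm [ 2.7 -2.1  1.3] rotvec [0.0021 0.0008 0.    ]
focus side (np.float64(306.59776077367025), np.float64(172.82817230847357)) top (np.float64(227.43017007255247), np.float64(213.5157203173249))
side [(array([304.4, 156.3]), 47)]
top [(array([218.9, 210. ]), 72)]
```

View pics/c5.png

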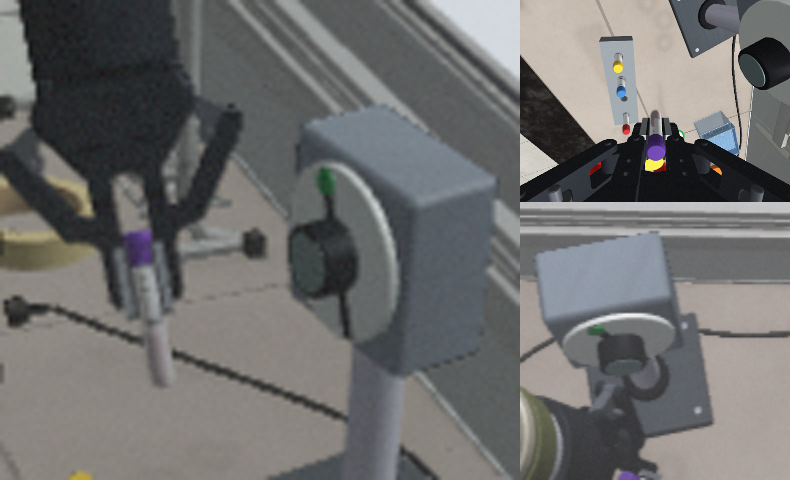

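The side crop shows the bar running from the dot (325,180) to (348,337) and the tube from its cap (134,232) to its foot (162,385), nearly parallel and clear of the camera. I'll put numbers on both from these pixels.

```bash
python3 - <<'E'
from ring import *
ps,pt=imaging.camera_params("side"),imaging.camera_params("top")
def loc(c,d):
    u=(270+c[0]/4,95+c[1]/4); o,r=ray(ps,u); P=o+r*(((O-d*X-o)@X)/(r@X)); q=P-O; return np.array([q@Y,q[2]-.2])
for n,a,b,d in(("bar",(325,180),(348,337),.035),("tube",(134,232),(162,385),.155)):
    A,B=loc(a,d),loc(b,d); v=A-B; print(n,A.round(4),B.round(4),"mid",((A+B)/2).round(4),"len",np.linalg.norm(v).round(4),"deg",np.degrees(np.arctan2(*v)).round(1))
b=np.sin(np.radians(21))*Y+np.cos(np.radians(21))*Z
x,e=tri([ray(pt,(218.9,210.)),ray(ps,(304.4,156.3))]);q=x-O;print("cap",[ (q@X).round(4),(q@Y).round(4),q[2].round(4)],np.round(e,4),"expect",(.2*Z-.155*X+.03*b-O*0)@np.c_[X,Y,Z])
E
```

```text
bar [0.0147 0.0388] [-0.0161 -0.0431] mid [-0.0007 -0.0021] len 0.0874 deg 20.6
tube [0.0131 0.0402] [-0.0166 -0.0361] mid [-0.0018  0.0021] len 0.0819 deg 21.3
cap [np.float64(-0.1549), np.float64(0.009), np.float64(0.2346)] [0.0003 0.0003] expect [-0.155       0.01075104  0.22800741]
```

Everything agrees: bar 20.6°, tube 21.3°, tube middle about 3 mm from the focus point, and measured tube length 82 mm. Handing in.

```bash
python3 -c "
from workcell import env; print(env.hand_in())"
```

```text
the job is handed in; nothing more can be done
None
```

I handed in the job with the purple tube, the one called, held still at the focus point; its measured middle is about 3 mm off, its axis about 1° off the bar, cap at the green-dot end, and the hand-in returned no verdict.

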